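Weigh a casting on the bench hook scale

ROBOT

A 6-joint arm with a two-finger parallel gripper is mounted at the origin on the work surface. World frame = base frame: x ahead of the robot, y to its left, z up, the work surface at z = 0. Lengths are in mm, angles in degrees, forces in N, time in s.
With the tool pointing down it reaches from about 350 to 725 mm from the base axis. Payload 4.3 kg.
Tool frame: the origin (TCP) lies on the mounting face of the last link; the fingertips stand 173 mm ahead of it and the grasp point (between the pads) lies 155 mm ahead of it (ctrl.grasp_offset is the z of the grasp point in the tool frame, in mm); z points along the fingers, y is the direction in which the jaws open and shut (so a half turn about z gives the same grasp; the last joint's range is limited). The gripper opens to 85 mm and grips with 20 to 120 N. Pads are 22 mm wide; open, the fingers measure 114 mm over their backs; the gripper's body (76 mm by 85 mm) begins 54 mm behind the grasp point. The pads swing forward as they close: fully open they stand 13 mm farther back than shut.
Start: joints at [-75.705, 21.618, 4.641, 73.018, 0, 83.68], TCP at [202.459, -538.199, 404.729] pointing down, gripper open.
Joint ranges: [-156.06, 156.06], [-48.1, 94.91], [-58.44, 69.94], [-101.28, 121.22], [-78.64, 73.56], [-180, 180]. Speed limits (degrees/s): [147.25, 147.25, 180, 180, 180, 180].

INTERFACE

Orientations are given as a 3x3 rotation matrix whose columns are the frame's x, y, z axes.
In Python, from cell import status, vision, order, ctrl gives the robot as it stands. The module is installed in compiled form; this text tells all that it offers.
- The arm moves only by the tool move_arm, never from a script. Its argument "rows" is text: rows parted by semicolons, each of 7 numbers parted by spaces: the shift along the tool's x, y, z in units of 40 mm (1.0 is 40 mm), then the turn, a rotation vector about the tool's x, y, z in units of 6 degrees (1.0 is 6 degrees), then the gripper command: -1 is shut, 1 is fully open, values between are in proportion. In form: tx ty tz ax ay az fingers; .... A call has 1 to 10 rows; each row is the pose to reach, as a shift and turn from the pose commanded when the call began, along the tool's axes at that moment; what a row does not reach only later rows make up. A row lasts 1/10 s, in which the tool goes at most 50 mm and 8.59 degrees, less where a joint would pass 70% of its speed; a pose out of reach is approached as far as the arm can. A call with a gripper value outside its range is refused whole. The fingers move at their own pace and stop on an object; the grip force is fixed at half the most. Time passes only in rows, so rows that repeat a pose let the fingers close. It gives the time, the measured TCP pose, the force and the opening at its end, in the units of the state.
- status.get_obs(): the state, without advancing time (a new reading comes with each control period).
- vision.grab_frame(name): name is "scene" or "top"; returns the picture (400x640x3 uint8, red, green, blue); there is no depth.
- vision.camera_model(name): a dict with "mtx" (3x3 intrinsics, pixels), "pose" (4x4, takes a point from camera to world coordinates). Camera axes: x right, y down, z forward; pixel columns grow to the right and rows downward; lengths in mm; the calibration is good to about 2 mm. A picture is of the moment at which its call begins. camera_model takes no time and is no camera call.
- order.job_done(): hands the job in, once; it reports no verdict.
The state is a dict: "t": time; "joints": joint angles; "joint_velocities": joint speeds; "effort": joint torques, N m; "eef_pos": TCP position; "tool_rot": TCP orientation; "force": force on the tool from outside, world axes, zero at the start; "torque": the same for the moment, N m; "gripper_width": finger opening in mm.
Only numpy, scipy, OpenCV 4.12 (cv2) and the standard library are available. Lean on these libraries where they do the work, as an engineer would, in place of code of your own. Each camera call takes 0.05 s, during which the arm holds its last target. There are 200 camera calls.

TASK

Weigh the square-footed steel casting: lift it by its tab, hang it by its eye on the hook of the spring scale, and keep hold of it until the scale has taken its weight and the hook has come to rest. Only then let go, and leave it hanging there quietly. Leave the round-footed casting standing where it is.

Things in the scene. Friction and masses are not known exactly. Their poses are not given: they have to be found in the camera images.
- square_casting_grip (a point): Middle of the grip tab of the steel casting with the SQUARE foot (54 mm, 20 high); 0.6 kg, 118 mm tall. Upright plate 14 thick (x), 48 wide (y), pierced along x by an eye 36 wide, corners cut, from 24 to 66 mm above the underside. Tab above it: 14 (x) x 30 (y), from 74 to 118 mm. This point: 98 mm up, 53 above the eye's centre, 32 above its top. Grip across y: fingers clear the hook. z up.
- round_casting_grip (a point): The casting to leave alone: same steel, plate, eye and tab, but on a ROUND foot of 60 mm diameter, 20 mm high. This point is in the middle of its tab, 98 mm above its underside.
- hook_seat (a point): Where the eye is to hang: top of the scale's hook, a level 10 mm bar, 190 mm above the bench when empty; moves with the hook. x axis: along the bar to the grey column (50 wide, 272 tall), its face 114 mm away. In -x the bar goes on 40 mm to an upturned tip, end 50 mm away, 12 mm above the bar's top. The eye passes over the tip in +x, its x along the bar; 30 mm short to 70 beyond is fine.
- scale_hook (a joint): How far the scale's hook has sunk, m: 0 empty (against its upper stop), growing downwards, 0.050 at its lower stop. A spring of 250 N/m, preloaded 0.5 N, lightly damped: the casting's weight (0.48 to 0.72 kg) draws it down 17 to 27 mm, about 21, and it settles within a second.
Not all that is in view belongs to the job. What is shaped like the part that bears square_casting_grip but orange is not meant.

How it is judged:
By the outcome, as a careful person would: the job done as asked, in the order asked, and still so for the second after the job is handed in, with the robot touching nothing.
It also fails if it takes over 48 s, if anything falls off the work surface, if the arm or the gripper's body presses on something with over 40 N, if the wrist force passes 120 N, or if a joint passes its speed limit or range.

## Working session

There is one attempt and no reset: what is moved stays moved. The work goes in short steps, Python scripts to look and compute and a tool call to move; the robot and the scene stay as the last step left them, time stands still between calls to the robot, and variables do not carry over. Pictures are saved under pics/ and viewed, about 8 in all and at most 12, crops included, and the job is handed in when it is done.

Besides the shell and the picture viewer there is one more tool, called after "Emit:" by a JSON object that holds its "name" and its "arguments", one argument or row to a line. move_arm: Moves the arm, as the interface text tells. Its arguments: {"type":"object","properties":{"rows":{"type":"string"}},"required":["rows"]}

```bash
mkdir -p pics; python3 - <<'E'
from cell import status, vision
import cv2,numpy as np
np.set_printoptions(precision=4,suppress=True)
for n in("scene","top"):
    cv2.imwrite(f"pics/{n}0.png",vision.grab_frame(n)[:,:,::-1]); m=vision.camera_model(n); print(n,m["mtx"],m["pose"])
print(status.get_obs())
E
```

```text
scene [[500.7534   0.     325.0373]
 [  0.     500.7534 194.214 ]
 [  0.       0.       1.    ]] [[   0.4823    0.6749   -0.5585 1269.1159]
 [   0.8759   -0.3625    0.3184 -462.0176]
 [   0.0124   -0.6428   -0.766  1098.5618]
 [   0.        0.        0.        1.    ]]
top [[516.8749   0.     322.8904]
 [  0.     516.8749 208.1428]
 [  0.       0.       1.    ]] [[  -0.0094   -0.998     0.0618  522.0351]
 [  -0.9998    0.0081   -0.0201  -52.5747]
 [   0.0195   -0.062    -0.9979 1281.6405]
 [   0.        0.        0.        1.    ]]
{'t': 0.1, 'joints': array([-75.7044,  21.6574,   4.5711,  73.0177,  -0.0001,  83.68  ]), 'joint_velocities': array([ 0.0386, -0.1079,  0.1505,  0.0628,  0.0794, -0.0054]), 'effort': array([  0.0011, -46.4693,  27.0583,   0.012 ,  -0.0001,  -0.    ]), 'eef_pos': array([ 202.3925, -537.9186,  403.8604]), 'tool_rot': array([[ 0.936 ,  0.3521, -0.0005],
       [ 0.3521, -0.936 ,  0.0018],
       [ 0.0002, -0.0018, -1.    ]]), 'force': array([-0.0461, -0.0793,  0.7082]), 'torque': array([-0.0222,  0.0517,  0.0459]), 'gripper_width': 85.09055454286207}
```

View pics/scene0.png

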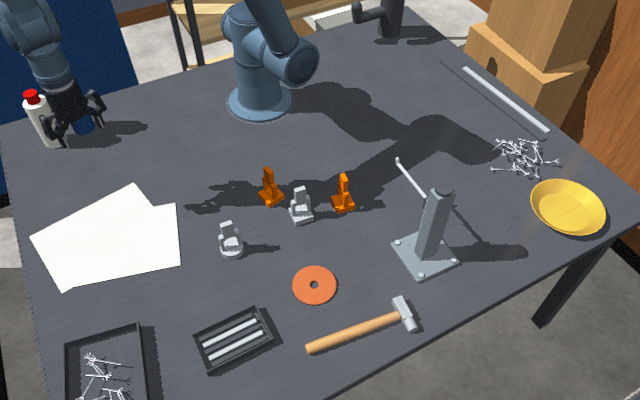

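View pics/top0.png

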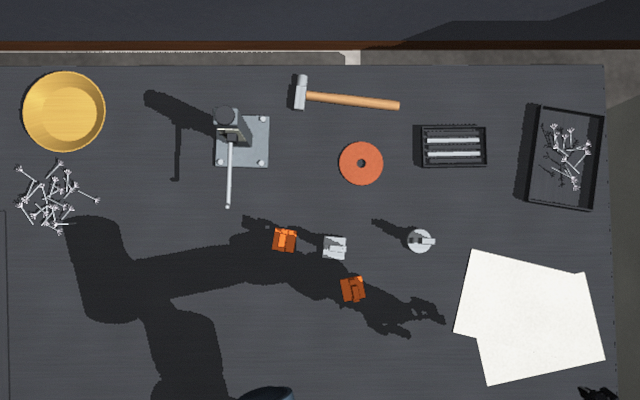

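Scene: grey square-footed casting at scene (300,205) / top (335,247), with orange ones on both sides of it. The round one is at top (420,240). The scale column is at top (228,125), and its hook bar runs down to a tip at about (228,205). I'll enlarge both areas.

```bash
cat > h.py <<'E'
from cell import status, vision
import cv2,numpy as np
np.set_printoptions(precision=2,suppress=True)
def crop(img,x,y,w,h,s):
    return cv2.resize(img[y:y+h,x:x+w],None,fx=s,fy=s,interpolation=cv2.INTER_CUBIC)
def onz(n,u,v,z):
    m=vision.camera_model(n);d=m["pose"][:3,:3]@np.linalg.solve(m["mtx"],[u,v,1]);o=m["pose"][:3,3]
    return o+d*(z-o[2])/d[2]
def tri(us,vs,ut,vt):
    A=[];b=[];r=[]
    for n,u,v in(("scene",us,vs),("top",ut,vt)):
        m=vision.camera_model(n);d=m["pose"][:3,:3]@np.linalg.solve(m["mtx"],[u,v,1]);d/=np.linalg.norm(d)
        P=np.eye(3)-np.outer(d,d);A.append(P);b.append(P@m["pose"][:3,3])
    p=np.linalg.lstsq(np.vstack(A),np.hstack(b),rcond=None)[0]
    return p,np.linalg.norm(np.vstack(A)@p-np.hstack(b))
def proj(n,p):
    m=vision.camera_model(n);c=np.linalg.inv(m["pose"])@np.append(p,1);q=m["mtx"]@c[:3];return q[:2]/q[2]
E
python3 - <<'E'
from h import *
s=cv2.imread("pics/scene0.png");t=cv2.imread("pics/top0.png")
# 4 crops 400x300
a=crop(s,275,175,50,50*3//4+13,8);b=crop(t,310,225,50,50,8)
cv2.imwrite("pics/c1.png",np.hstack([a,b]))
a=crop(s,380,150,100,140,4);b=crop(t,190,95,100,140,4)
cv2.imwrite("pics/c2.png",np.hstack([a,b]))
E
```

```text
(no output)
```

View pics/c1.png

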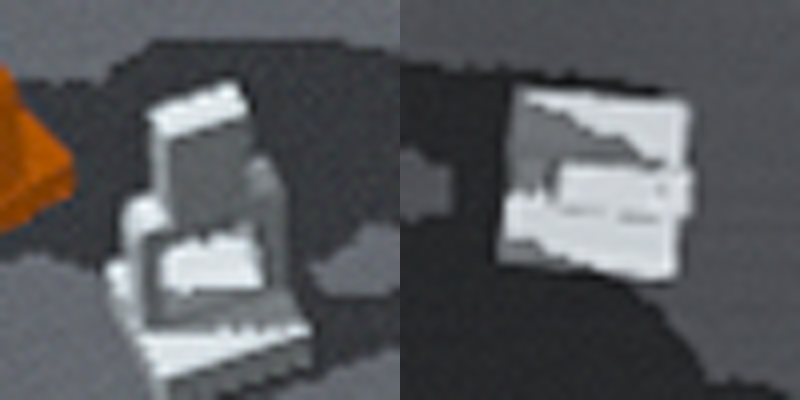

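View pics/c2.png

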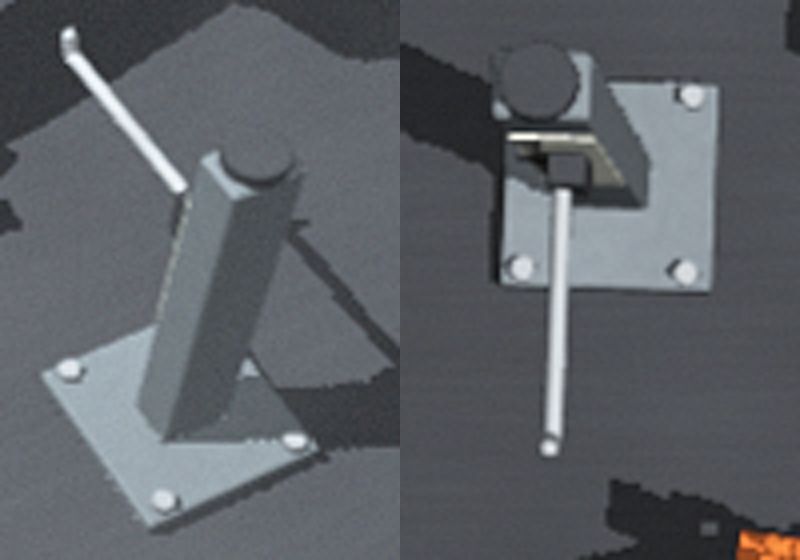

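Left crop: the tab's top face is centred near scene (299.9,188.6). Foot corners in top view are about (324,236.5), (346.3,237.5), (345,260) and (322.5,257.8). Bar: the tip is at scene (397.5,159) and top (227.4,207), and the root is at scene (425,197) and top (230.5,142.5).

```bash
python3 - <<'E'
from h import *
F=np.array([onz("top",u,v,20) for u,v in((324,236.5),(346.3,237.5),(345,260),(322.5,257.8))])
print("foot top",F,F.mean(0),"sides",np.linalg.norm(F-np.roll(F,-1,0),axis=1))
for i in range(4):
    d=np.roll(F,-1,0)[i]-F[i];print(np.degrees(np.arctan2(d[1],d[0])))
S=np.array([onz("scene",275+x/8,175+y/8,20) for x,y in((107,268),(158,377),(311,325))])
print("scene foot",S,(S[0]+S[2])/2)
print("tabtop from scene",onz("scene",299.9,188.6,118), [onz("scene",275+x/8,175+y/8,118) for x,y in((150,112),(235,82),(248,115),(160,130))])
print("tabtop from top",onz("top",310+(610-400)/8,225+188/8,118))
print("bar top tip (z202)",onz("scene",397.3,158,202),onz("top",227.4,207,202),tri(397.3,158,227.4,207))
# bar axis z=185
print("near tip axis",onz("scene",398.2,163.5,185),onz("top",228.2,203,185))
print("root axis",onz("scene",425,196.5,185),onz("top",230.5,142.5,185))
B=np.array([onz("top",190+(x-400)/4,95+y/4,6) for x,y in((501,285),(711,290),(718,88))]);print("base",B)
a=onz("top",190+163/4,95+190/4,185);b=onz("top",190+152/4,95+432/4,185);d=a-b;print("bar dir",a,b,np.degrees(np.arctan2(d[1],d[0])),np.linalg.norm(d))
d=B[2]-B[1];print("base yaw",np.degrees(np.arctan2(d[1],d[0])));d=B[0]-B[1];print(np.degrees(np.arctan2(d[1],d[0])))
E
```

```text
foot top [[ 530.86  -79.99   20.  ]
 [ 527.93 -134.38   20.  ]
 [ 473.3  -130.55   20.  ]
 [ 479.18  -75.85   20.  ]] [ 502.82 -105.2    20.  ] sides [54.47 54.76 55.01 51.84]
-93.09221406729297
175.9870280128139
83.86433864950183
-4.579692845232151
scene foot [[ 479.86 -127.03   20.  ]
 [ 529.84 -132.53   20.  ]
 [ 534.76  -77.02   20.  ]] [ 507.31 -102.02   20.  ]
tabtop from scene [ 506.88 -102.47  118.  ] [array([ 500.6 , -117.04,  118.  ]), array([502.16, -87.05, 118.  ]), array([516.65, -89.83, 118.  ]), array([ 508.92, -117.61,  118.  ])]
tabtop from top [ 503.01 -105.13  118.  ]
bar top tip (z202) [597.38 126.33 202.  ] [592.89 124.92 202.  ] (array([594.03, 127.02, 198.42]), np.float64(2.4530738031648998))
near tip axis [601.72 128.63 185.  ] [602.49 126.04 185.  ]
root axis [721.81 123.89 185.  ] [731.99 121.4  185.  ]
base [[707.09 187.32   6.  ]
 [703.12  57.61   6.  ]
 [829.97  52.9    6.  ]]
bar dir [731.98 120.87 185.  ] [602.5  126.46 185.  ] -2.475518345859111 129.61038177443893
base yaw -2.12669762093165
88.24538866463615
```

```bash
cat > plan.py <<'E'
import sys
from h import *
# usage: plan.py x y z yaw(of tool x axis, world deg)  -> tool-frame units
x,y,z,yaw=map(float,sys.argv[1:5]);o=status.get_obs();R=o["tool_rot"]
cy=np.degrees(np.arctan2(R[1,0],R[0,0]));d=(yaw-cy+180)%360-180
sh=R.T@(np.array([x,y,z])-o["eef_pos"])/40
print("t",o["t"],"pos",o["eef_pos"],"yaw",cy,"tilt",np.degrees(R[:2,2]),"F",o["force"],"w",o["gripper_width"],"j",o["joints"])
print("SHIFT",sh,"AZ",-d/6)
E
python3 plan.py 505 -104 400 175.3
```

```text
t 0.1 pos [ 202.39 -537.92  403.86] yaw 20.615638223820795 tilt [-0.03  0.1 ] F [-0.05 -0.08  0.71] w 85.09055454286207 j [-75.7   21.66   4.57  73.02  -0.    83.68]
SHIFT [10.9  -7.49  0.11] AZ -25.780726962696537
```

Emit:
{"name": "move_arm", "arguments": {
  "rows": "10.9 -7.5 0.1 0 0 -25.8 1; 10.9 -7.5 0.1 0 0 -25.8 1; 10.9 -7.5 0.1 0 0 -25.8 1; 10.9 -7.5 0.1 0 0 -25.8 1; 10.9 -7.5 0.1 0 0 -25.8 1; 10.9 -7.5 0.1 0 0 -25.8 1; 10.9 -7.5 0.1 0 0 -25.8 1; 10.9 -7.5 0.1 0 0 -25.8 1; 10.9 -7.5 0.1 0 0 -25.8 1; 10.9 -7.5 0.1 0 0 -25.8 1"
}}

```text
t: 1.1
eef_pos: [488.8, -125.9, 400.6]
tool_rot: [[-0.291, 0.957, -0.0], [0.957, 0.291, -0.0], [0.0, -0.0, -1.0]]
force: [0.7, -0.4, 0.3]
gripper_width: 85.7
```

```bash
python3 plan.py 505 -104 400 175.3
```

```text
t 1.1 pos [ 488.82 -125.91  400.64] yaw 106.91559235532273 tilt [-0.03 -0.01] F [ 0.7  -0.38  0.27] w 85.70402511702781 j [-21.64  13.52  -7.21  69.29  -0.02  51.44]
SHIFT [0.41 0.55 0.02] AZ -11.39740127411288
```

Emit:
{"name": "move_arm", "arguments": {
  "rows": "0.3 0.3 0 0 0 -11 1; 0.3 0.3 0 0 0 -11 1; 0.3 0.3 0 0 0 -11 1; 0.3 0.3 0 0 0 -11 1; 0.3 0.3 0 0 0 -11 1; 0.3 0.3 0 0 0 -11 1; 0.3 0.3 0 0 0 -11 1; 0.3 0.3 0 0 0 -11 1; 0.3 0.3 0 0 0 -11 1; 0.3 0.3 0 0 0 -11 1"
}}

```text
t: 2.1
eef_pos: [496.2, -112.9, 400.6]
tool_rot: [[-0.991, 0.132, -0.001], [0.132, 0.991, 0.0], [0.001, 0.0, -1.0]]
force: [0.4, 0.7, -0.6]
gripper_width: 85.3
```

```bash
python3 plan.py 505 -104 300 175.3
```

```text
t 2.1 pos [ 496.17 -112.94  400.63] yaw 172.43441532067885 tilt [-0.03  0.01] F [ 0.4   0.7  -0.59] w 85.26557266163204 j [-19.97  14.    -6.59  69.45  -0.   -12.4 ]
SHIFT [-0.19  0.25  2.52] AZ -0.4775974465535266
```

Emit:
{"name": "move_arm", "arguments": {
  "rows": "-0.2 0.25 1.2 0 0 -0.48 0.7; -0.2 0.25 2.4 0 0 -0.48 0.5; -0.2 0.25 2.4 0 0 -0.48 0.5; -0.2 0.25 2.4 0 0 -0.48 0.5; -0.2 0.25 2.4 0 0 -0.48 0.5"
}}

```text
t: 2.6
eef_pos: [506.9, -104.7, 307.7]
tool_rot: [[-0.997, 0.08, 0.004], [0.08, 0.997, -0.002], [-0.004, -0.001, -1.0]]
force: [-0.6, -1.6, 0.5]
gripper_width: 64.2
```

```bash
python3 plan.py 505 -104 253 175.3; python3 - <<'E'
from h import *
s=vision.grab_frame("scene")[:,:,::-1];t=vision.grab_frame("top")[:,:,::-1]
cv2.imwrite("pics/c3.png",np.hstack([crop(s,260,125,80,110,5),crop(t,300,200,80,110,5)]))
E
```

```text
t 2.6 pos [ 506.89 -104.71  307.66] yaw 175.3909140242851 tilt [ 0.25 -0.09] F [-0.6  -1.58  0.49] w 64.18758680303038 j [-18.69  17.8  -15.64  56.29  -0.   -14.09]
SHIFT [0.05 0.02 1.37] AZ 0.015152337380849682
```

View pics/c3.png

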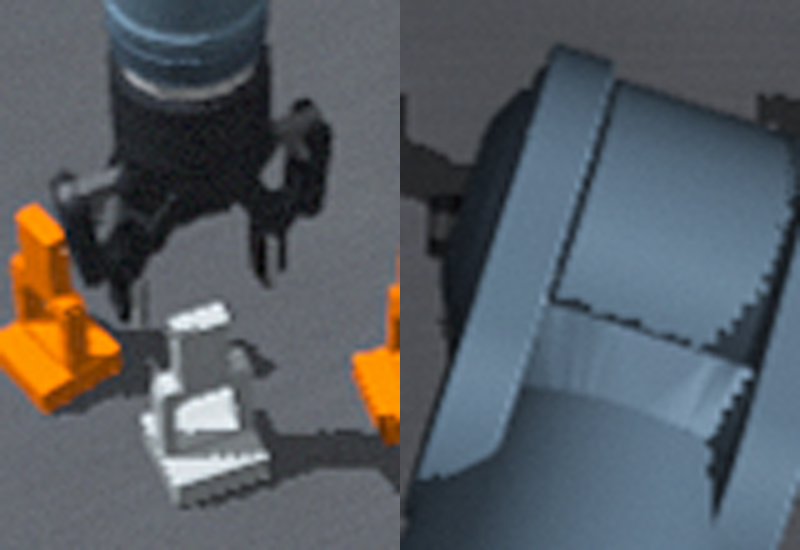

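Left: the open fingertips straddle the grey tab evenly, with tips at crop (120,315) and (270,280) and the tab top at (200,315). Both orange castings are clear. Top view: the arm hides the casting. Next I descend and grip.

Emit:
{"name": "move_arm", "arguments": {
  "rows": "0 0 0.65 0 0 0 0.5; 0 0 1.28 0 0 0 0.5; 0 0 1.28 0 0 0 0.5; 0 0 1.28 0 0 0 0.5; 0 0 1.28 0 0 0 -1; 0 0 1.28 0 0 0 -1; 0 0 1.28 0 0 0 -1; 0 0 1.28 0 0 0 -1; 0 0 1.28 0 0 0 -1; 0 0 1.28 0 0 0 -1"
}}

```text
t: 3.7
eef_pos: [506.3, -104.1, 255.4]
tool_rot: [[-0.997, 0.079, 0.003], [0.079, 0.997, -0.0], [-0.003, 0.0, -1.0]]
force: [0.4, 1.7, 6.6]
gripper_width: 29.3
```

```bash
python3 plan.py 505 -104 400 175.3
```

```text
t 3.7 pos [ 506.35 -104.08  255.36] yaw 175.44543620456412 tilt [ 0.18 -0.01] F [0.38 1.74 6.61] w 29.28624294029922 j [-18.66  20.47 -20.3   49.06   0.05 -14.11]
SHIFT [ 0.02 -0.   -3.62] AZ 0.024239367427351038
```

Emit:
{"name": "move_arm", "arguments": {
  "rows": "0 0 -0.3 0 0 0 -1; 0 0 -1 0 0 0 -1; 0 0 -1.8 0 0 0 -1; 0 0 -2.6 0 0 0 -1; 0 0 -3.3 0 0 0 -1; 0 0 -3.7 0 0 0 -1; 0 0 -3.7 0 0 0 -1; 0 0 -3.7 0 0 0 -1; 0 0 -3.7 0 0 0 -1"
}}

```text
t: 4.6
eef_pos: [504.8, -103.9, 399.9]
tool_rot: [[-0.997, 0.08, -0.004], [0.08, 0.997, 0.001], [0.004, 0.001, -1.0]]
force: [-0.4, -0.1, -6.6]
gripper_width: 29.2
```

```bash
python3 plan.py 535 129.5 402 177.7
```

```text
t 4.6 pos [ 504.78 -103.89  399.94] yaw 175.4375583560094 tilt [-0.2   0.06] F [-0.37 -0.06 -6.6 ] w 29.19401734110548 j [-18.68  14.85  -5.56  69.8   -0.01 -14.12]
SHIFT [-0.29  5.88 -0.05] AZ -0.3770736073317664
```

Emit:
{"name": "move_arm", "arguments": {
  "rows": "-0.1 0.7 -0.05 0 0 -0.1 -1; -0.2 1.7 -0.05 0 0 -0.2 -1; -0.3 2.7 -0.05 0 0 -0.38 -1; -0.3 3.7 -0.05 0 0 -0.38 -1; -0.3 4.7 -0.05 0 0 -0.38 -1; -0.3 5.5 -0.05 0 0 -0.38 -1; -0.3 5.88 -0.05 0 0 -0.38 -1; -0.3 5.88 -0.05 0 0 -0.38 -1; -0.3 5.88 -0.05 0 0 -0.38 -1; -0.3 5.88 -0.05 0 0 -0.38 -1"
}}

```text
t: 5.6
eef_pos: [536.0, 128.3, 403.1]
tool_rot: [[-0.999, 0.041, -0.001], [0.041, 0.999, -0.001], [0.001, -0.001, -1.0]]
force: [-1.0, -0.2, -5.3]
gripper_width: 29.1
```

```bash
python3 plan.py 585 127.7 402 177.7; python3 - <<'E'
from h import *
s=vision.grab_frame("scene")[:,:,::-1];t=vision.grab_frame("top")[:,:,::-1]
cv2.imwrite("pics/s4.png",s);cv2.imwrite("pics/t4.png",t)
cv2.imwrite("pics/c4.png",np.hstack([crop(s,335,90,110,150,4)[:,:400],crop(t,180,120,100,150,4)]))
E
```

```text
t 5.6 pos [536.03 128.31 403.13] yaw 177.63544878448062 tilt [-0.07 -0.06] F [-0.97 -0.17 -5.34] w 29.09502381180643 j [ 6.88 18.87  0.44 71.64 -0.05  9.24]
SHIFT [-1.22  0.04  0.03] AZ -0.01075853591989547
```

View pics/c4.png

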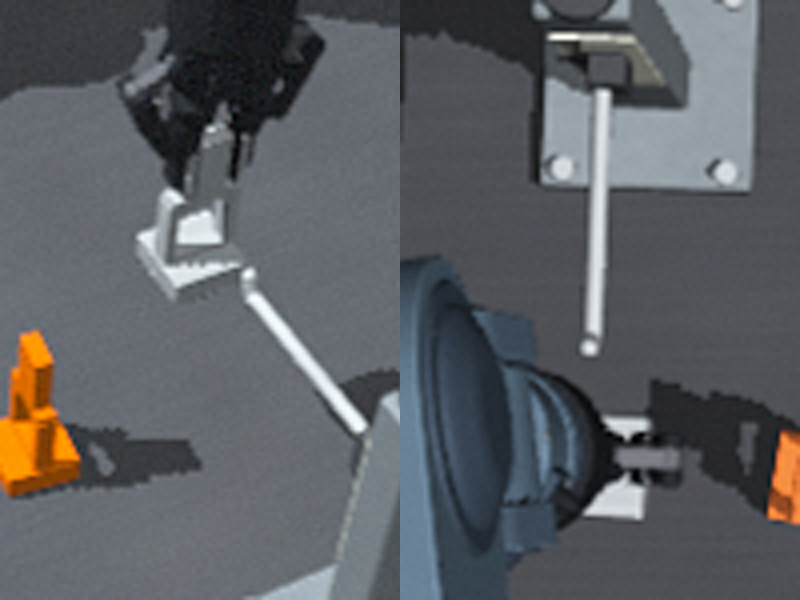

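```bash
python3 - <<'E'
from h import *
z=403.1-255.4+20
for u,v in((242,223.75),(240.5,250)):print("top foot right corner",onz("top",u,v,z))
# expected
c=np.array([536,128.3]);a=np.radians(-2.35);X=np.array([np.cos(a),np.sin(a)]);Y=np.array([-X[1],X[0]])
for sx,sy in((27,-27),(-27,-27)):print("exp",c+sx*X+sy*Y)
for n,q in(("foot near corner(+x,-y)",(27,-27,z)),("tabtop",(0,0,z+98)),("foot +x+y",(27,27,z)),("foot -x -y",(-27,-27,z))):
    p=proj("scene",np.append(c+q[0]*X+q[1]*Y,q[2]));print(n,(p-[335,90])*4)
print("tip scene crop",((proj("scene",[595,127,202]))-[335,90])*4)
print("top tip",onz("top",180+190/4,120+343/4,202), "bar", [onz("top",180+x/4,120+y/4,185) for x,y in((595,320),(600,200),(601,95))] and [onz("top",180+(x-400)/4,120+y/4,190) for x,y in((594,320),(599,200),(602,95))])
E
```

```text
top foot right corner [558.82  99.22 167.7 ]
top foot right corner [502.61 102.4  167.7 ]
exp [561.87 100.22]
exp [507.92 102.43]
foot near corner(+x,-y) [177.81 288.01]
tabtop [208.53 135.67]
foot +x+y [249.44 261.81]
foot -x -y [136.11 234.46]
tip scene crop [247.95 269.22]
top tip [595.5  124.72 202.  ] bar [array([608.47, 124.61, 190.  ]), array([672.2 , 122.09, 190.  ]), array([728.35, 120.6 , 190.  ])]
```

Image: the casting hangs upright in the grip, 16 mm or more short of the tip (tip at scene crop (249,272), top crop (590,345)). Measured corners match the expected pose within 5 mm along x and 1 mm across the bar. Now I thread the eye over the tip.

Emit:
{"name": "move_arm", "arguments": {
  "rows": "-0.2 0 0.02 0 0 0 -1; -0.5 0 0.02 0 0 0 -1; -0.9 0 0.02 0 0 0 -1; -1.3 0 0.02 0 0 0 -1; -1.7 0 0.02 0 0 0 -1; -2.1 0 0.02 0 0 0 -1; -2.45 0 0.02 0 0 0 -1; -2.7 0 0.02 0 0 0 -1; -2.7 0 0.02 0 0 0 -1; -2.7 0 0.02 0 0 0 -1"
}}

```text
t: 6.7
eef_pos: [644.3, 124.6, 402.5]
tool_rot: [[-0.999, 0.041, -0.001], [0.041, 0.999, -0.0], [0.001, -0.0, -1.0]]
force: [0.5, 0.9, -5.0]
gripper_width: 29.2
```

```bash
python3 plan.py 645 124.5 379.4 177.7; python3 - <<'E'
from h import *
s=vision.grab_frame("scene")[:,:,::-1];t=vision.grab_frame("top")[:,:,::-1]
cv2.imwrite("pics/c5.png",np.hstack([crop(s,375,100,80,120,5),crop(t,190,100,80,120,5)]))
E
```

```text
t 6.7 pos [644.29 124.64 402.46] yaw 177.67887050371337 tilt [-0.04 -0.01] F [ 0.48  0.95 -5.02] w 29.18372027197972 j [ 5.41 31.89 20.49 78.63 -0.    7.74]
SHIFT [-0.02 -0.    0.58] AZ -0.0035215827144365144
```

View pics/c5.png

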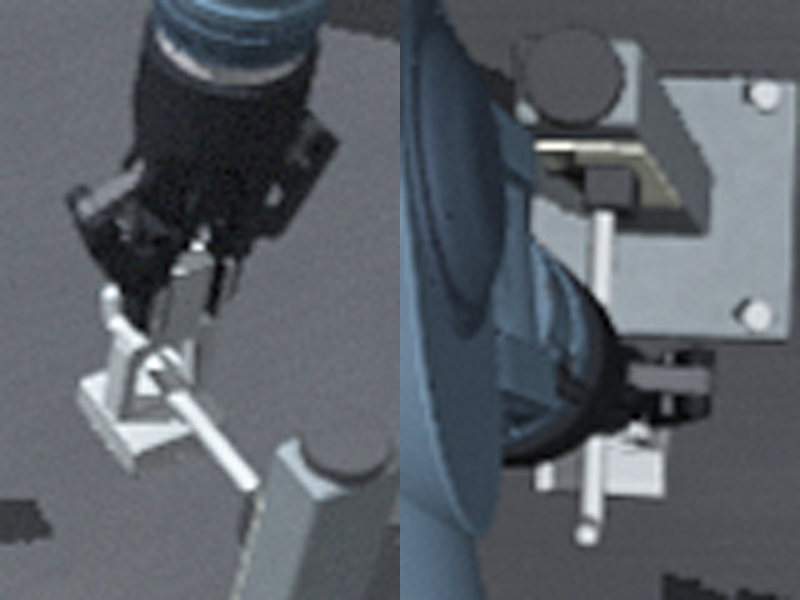

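The bar runs through the eye in both views (scene crop bar from (110,300) via the eye at (160,370) to (250,485)), and nothing touches. Next I lower the casting onto the hook, until the wrist reads no load.

Emit:
{"name": "move_arm", "arguments": {
  "rows": "0 0 0.15 0 0 0 -1; 0 0 0.3 0 0 0 -1; 0 0 0.45 0 0 0 -1; 0 0 0.55 0 0 0 -1; 0 0 0.65 0 0 0 -1; 0 0 0.75 0 0 0 -1; 0 0 0.85 0 0 0 -1; 0 0 0.95 0 0 0 -1; 0 0 1 0 0 0 -1; 0 0 1 0 0 0 -1"
}}

```text
t: 7.8
eef_pos: [644.0, 125.1, 362.9]
tool_rot: [[-0.999, 0.04, -0.0], [0.04, 0.999, 0.0], [0.0, 0.0, -1.0]]
force: [-3.0, 0.7, -0.7]
gripper_width: 29.2
```

Emit:
{"name": "move_arm", "arguments": {
  "rows": "0 0 0 0 0 0 -1; 0 0 0 0 0 0 -1; 0 0 0 0 0 0 -1; 0 0 0 0 0 0 -1"
}}

```text
t: 8.2
eef_pos: [644.0, 125.1, 363.0]
tool_rot: [[-0.999, 0.04, 0.0], [0.04, 0.999, -0.0], [-0.0, -0.0, -1.0]]
force: [-3.5, -1.4, -1.4]
gripper_width: 29.0
```

```bash
python3 - <<'E'
from h import *
F=[];
for i in range(6):
    vision.grab_frame("top");o=status.get_obs();F.append(o["force"])
F=np.array(F);print(F,F.mean(0),o["eef_pos"],o["t"])
E
```

```text
[[-2.93  0.41 -1.83]
 [-2.73  0.32 -1.06]
 [-3.11 -0.65 -1.01]
 [-2.55 -0.02 -1.74]
 [-2.87 -0.54 -0.29]
 [-2.55 -0.45 -0.93]] [-2.79 -0.16 -1.14] [644.07 125.11 362.89] 8.5
```

Emit:
{"name": "move_arm", "arguments": {
  "rows": "0.01 0 0.05 0 0 0 -1; 0.01 0 0.1 0 0 0 -1; 0.01 0 0.1 0 0 0 -1; 0.01 0 0.1 0 0 0 -1; 0.01 0 0.1 0 0 0 -1"
}}

```text
t: 9.0
eef_pos: [643.9, 125.1, 359.1]
tool_rot: [[-0.999, 0.04, 0.001], [0.04, 0.999, -0.0], [-0.001, 0.0, -1.0]]
force: [-1.8, 0.5, -0.3]
gripper_width: 29.1
```

```bash
python3 - <<'E'
from h import *
F=[]
for i in range(10):
    vision.grab_frame("top");o=status.get_obs();F.append(np.r_[o["force"],o["torque"]])
F=np.array(F);print(F.mean(0),F.std(0),o["eef_pos"],o["t"])
E
```

```text
[-0.7   0.28 -0.15  0.03  0.15  0.  ] [0.59 0.54 0.5  0.03 0.08 0.02] [643.9  125.11 359.03] 9.5
```

Emit:
{"name": "move_arm", "arguments": {
  "rows": "0 0 0 0 0 0 -1; 0 0 0 0 0 0 -1; 0 0 0 0 0 0 -1; 0 0 0 0 0 0 -1; 0 0 0 0 0 0 -1; 0 0 0 0 0 0 -1; 0 0 0 0 0 0 -1; 0 0 0 0 0 0 -1"
}}

```text
t: 10.3
eef_pos: [643.8, 125.1, 359.0]
tool_rot: [[-0.999, 0.04, 0.0], [0.04, 0.999, -0.0], [-0.001, -0.0, -1.0]]
force: [0.7, 0.6, -0.3]
gripper_width: 29.0
```

```bash
python3 - <<'E'
from h import *
s=vision.grab_frame("scene")[:,:,::-1];t=vision.grab_frame("top")[:,:,::-1]
cv2.imwrite("pics/c6.png",np.hstack([crop(s,375,100,80,120,5),crop(t,190,100,80,120,5)]))
E
```

```text
(no output)
```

View pics/c6.png

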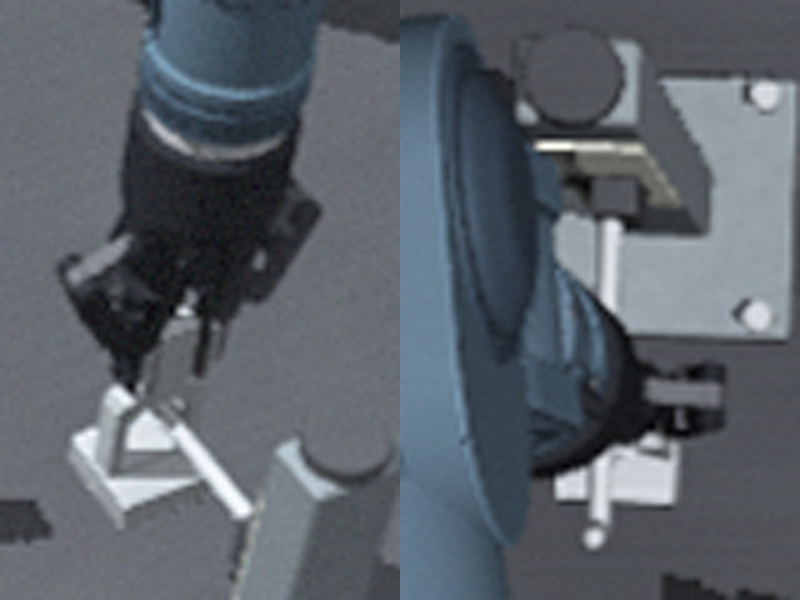

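The hook has sunk (bar root in the scene crop from row 485 to 512), the eye's top rests on the bar, and the wrist carries almost nothing. Now I let go and rise.

Emit:
{"name": "move_arm", "arguments": {
  "rows": "0 0 0 0 0 0 -0.2; 0 0 0 0 0 0 0; 0 0 0 0 0 0 0.3; 0 0 0 0 0 0 0.5; 0 0 0 0 0 0 0.5; 0 0 0 0 0 0 0.5; 0 0 0 0 0 0 0.5"
}}

```text
t: 11.1
eef_pos: [643.7, 125.1, 358.9]
tool_rot: [[-0.999, 0.04, 0.0], [0.04, 0.999, -0.0], [-0.0, -0.0, -1.0]]
force: [0.2, -0.3, -0.1]
gripper_width: 64.0
```

Emit:
{"name": "move_arm", "arguments": {
  "rows": "0 0 -0.2 0 0 0 0.5; 0 0 -0.6 0 0 0 0.5; 0 0 -1.2 0 0 0 0.5; 0 0 -1.8 0 0 0 0.5; 0 0 -2.3 0 0 0 0.5; 0 0 -2.5 0 0 0 0.5; 0 0 -2.5 0 0 0 0.5; 0 0 -2.5 0 0 0 0.5; 0 0 -2.5 0 0 0 0.5; 0 0 -2.5 0 0 0 0.5"
}}

```text
t: 12.1
eef_pos: [643.5, 125.1, 457.6]
tool_rot: [[-0.999, 0.04, -0.002], [0.04, 0.999, -0.0], [0.002, -0.0, -1.0]]
force: [-0.3, 0.5, 1.2]
gripper_width: 64.1
```

```bash
python3 plan.py 540 125 460 177.7; python3 - <<'E'
from h import *
s=vision.grab_frame("scene")[:,:,::-1];t=vision.grab_frame("top")[:,:,::-1]
cv2.imwrite("pics/c7.png",np.hstack([crop(s,375,100,80,120,5),crop(t,190,100,80,120,5)]))
E
```

```text
t 12.1 pos [643.51 125.1  457.59] yaw 177.71668683738184 tilt [-0.13 -0.02] F [-0.25  0.45  1.19] w 64.05818686742074 j [ 5.46 32.35 29.37 87.15 -0.01  7.74]
SHIFT [ 2.59 -0.11 -0.05] AZ 0.002781139563642417
```

View pics/c7.png

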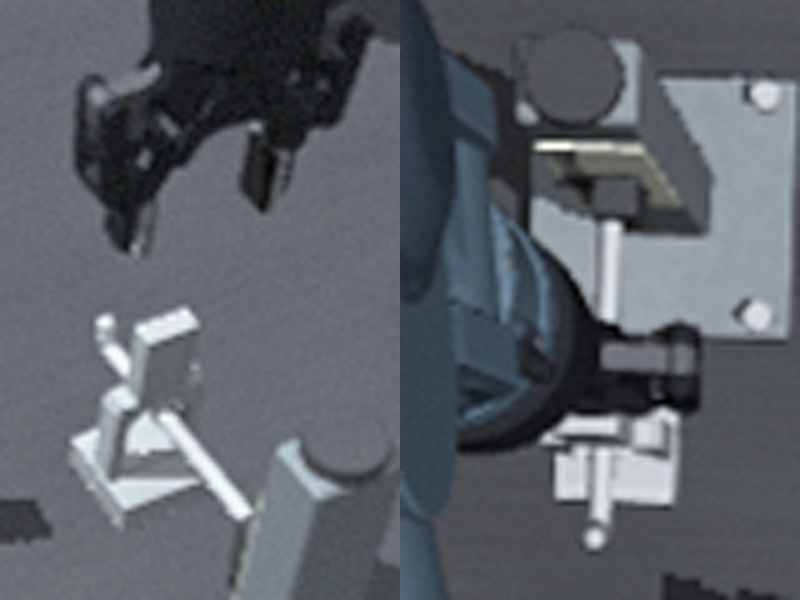

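The casting hangs free on the bar behind the tip, and the gripper is clear above it. I'll wait a moment, check that nothing is moving, and hand in.

Emit:
{"name": "move_arm", "arguments": {
  "rows": "0 0 0 0 0 0 0.5; 0 0 0 0 0 0 0.5; 0 0 0 0 0 0 0.5; 0 0 0 0 0 0 0.5; 0 0 0 0 0 0 0.5; 0 0 0 0 0 0 0.5; 0 0 0 0 0 0 0.5; 0 0 0 0 0 0 0.5; 0 0 0 0 0 0 0.5; 0 0 0 0 0 0 0.5"
}}

```text
t: 13.2
eef_pos: [643.7, 125.1, 458.9]
tool_rot: [[-0.999, 0.04, 0.0], [0.04, 0.999, -0.0], [-0.0, -0.0, -1.0]]
force: [0.5, 0.3, -0.2]
gripper_width: 64.1
```

```bash
python3 - <<'E'
from h import *
from cell import order
f=[vision.grab_frame("scene")[155:210,380:430].astype(int) for _ in range(8)]
print("frame diffs",[np.abs(a-f[0]).mean().round(2) for a in f[1:]])
t=vision.grab_frame("top")[:,:,::-1].astype(int);t0=cv2.imread("pics/top0.png").astype(int)
print("round casting change",np.abs(t-t0)[225:256,400:440].mean())
o=status.get_obs();print(o["t"],o["force"]);order.job_done()
E
```

```text
frame diffs [np.float64(2.19), np.float64(2.26), np.float64(2.31), np.float64(2.23), np.float64(2.24), np.float64(2.28), np.float64(2.22)]
round casting change 1.3413978494623655
13.65 [ 0.08  0.44 -0.23]
the job is handed in; nothing more can be done
```

I lifted the square-footed casting by its tab, threaded its eye over the hook's tip and lowered it until the hook had sunk about 20 mm. By then the wrist carried only about -0.15 N. I held it there at rest for over a second, let go, rose clear and handed in at 13.65 s.

- **Hanging:** the picture after release shows the casting hanging by its eye on the bar, with the gripper clear above it.
- **At rest:** differences between eight frames afterwards stayed flat at about 2.2 grey levels, so it was still.
- **Round casting:** its patch in the top view changed by only about 1.3 grey levels from the start, so it was not disturbed.
- **Disagreements:** a sideways force of about 3 N built up along the bar as it took the load. It fell to under 1 N after a small correction. My lifted-casting corner positions also differed from the expected pose by up to 5 mm along the bar, within the allowed range.

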